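# Lock a tank fitting with its second nut

## Task

The hose fitting on top of this camper van water tank is already clamped by its lower nut. Run the upper nut down the thread on to the lower one and tighten it against the washer between them by hand, to about 0.6 N m (not over 0.8), so that the two lock. Do not turn the lower nut, leave everything else where it is, and let go.

Things in the scene. Friction and masses are not known exactly. Their poses are not given: they have to be found in the camera images.
- tank: white moulded water tank strapped to a wooden base board, immovable, 270 (x) x 340 (y) mm, flat top 150 mm above the bench; origin: centre of the board's underside, z up. Upright on its top, at x = -0.085 (robot side), y = 0, stands the grey threaded tail of a hose fitting, 32 mm across, with a hose barb 28 mm across on it that ends 220 mm above the bench. A black inspection cap, 21 mm high, is 160 mm away.
- lower_nut: the first nut: grey plastic hex nut on the tail, 50 mm across flats, 16 mm high including a round flange (62 mm across, 4 mm) at its foot; already set, it clamps the fitting to the tank. Origin: centre of its underside, 150 mm above the bench, z up. A black rubber sealing washer, 47 mm across, 3 mm thick, lies on it. It turns if it is gripped and twisted hard.
- seat (a point): point on the axis of the tail at the top face of the rubber washer, 169 mm above the bench, where the upper nut comes to bear; fixed to the tank, axes as the tank's
- lock_nut: the second, upper nut: grey plastic hex nut on the same tail, 50 mm across flats, 16 mm high, no flange. Origin: centre of its underside, z up; its flats face along its own x and every 60 degrees from it. Clockwise from above runs it down, 1.5 mm a turn (M32 thread); it starts 0.7 to 1.4 mm above the washer, at any angle. Drag about 0.1 N m. It stays where it is left.
- lock_grip (a point): on the axis of the upper nut at its half height, 8 mm above its underside; axes as lock_nut. Once the nut bears on the washer, turning it takes about 0.35 N m and 1 N m more per radian; held still, the torque eases by up to 0.3 N m; let go, the nut springs back a little, then stays. The tail and barb rise between the fingers, up to 35 mm above the nut's top; round the nut all is clear to 70 mm from the axis.
- grease_jar: small grey jar of sealing paste, 52 mm across, 50 mm high, standing on top of the tank behind the fitting; origin at the centre of its underside
- spanner: 170 mm steel spanner lying on the bench in front of the tank; origin at its middle, underside; x runs along it
- tape_roll: roll of paper masking tape lying flat, 90 mm across, 24 mm high; origin at the centre of its underside
- polish: plastic bottle of metal polish, 60 mm across, 170 mm high; origin at the centre of its underside
- cup: paper coffee cup with a lid, 84 mm across, 112 mm high; origin at the centre of its underside
- wax_tin: flat round tin of wax, 88 mm across, 40 mm high; origin at the centre of its underside
- carton: small cardboard carton 110 x 150 x 50 mm; origin at the centre of its underside
- driver: 190 mm screwdriver with a black handle, lying; origin at its middle, underside; x runs along it

How it is judged:
By the outcome, as a careful person would: the job done as asked, in the order asked, and still so for the second after the job is handed in, with the robot touching nothing.
It also fails if it takes over 64 s, if anything falls off the work surface, if the arm or the gripper's body presses on something with over 40 N, if the wrist force passes 120 N, or if a joint passes its speed limit or range.

## Robot

A 7-joint arm with a two-finger parallel gripper is mounted at the origin on the work surface. World frame = base frame: x ahead of the robot, y to its left, z up, the work surface at z = 0. Lengths are in m, angles in rad, forces in N, time in s.
With the tool pointing down it reaches from about 0.4 to 0.85 m from the base axis. Payload 10.4 kg.
Tool frame: the origin (TCP) lies midway between the tips of the shut fingers; the grasp point (between the pads) lies 19 mm behind it; x points along the fingers, z is the direction in which the jaws open and shut, and the axes are right-handed (so a half turn about x gives the same grasp; the last joint's range is limited). The gripper opens to 87 mm and grips with 3 to 60 N. Pads are 19 mm wide; open, the fingers measure 117 mm over their backs; the gripper's body (75 mm by 190 mm) begins 51 mm behind the grasp point.
Start: joints at [1.106, 0.332, -0.065, 1.46, 0.022, 1.35, -0.088], TCP at [0.267, -0.565, 0.186] pointing down, gripper open.
Joint ranges: [-2.6, 2.6], [-0.5, 2.12], [-1.47, 1.34], [0.16, 2.42], [-1.27, 4.41], [0.06, 2.06], [-2.6, 2.6]. Speed limits (rad/s): [2.22, 2.22, 2.79, 2.79, 3.14, 3.14, 3.14].

## Interface

Orientations are given as a unit quaternion [x, y, z, w].
In Python, from bench import read_state, camera, camera_params, close_job gives the robot as it stands.
- The arm moves only by the tool arm_command, never from a script. Its argument "targets" is a list of rows, each a list of 7 numbers: the closure in counts, from 0 (fully open) to 255 (shut), then the shift along the tool's x, y, z in mm, then the turn, a rotation vector about the tool's x, y, z in rad. A call has 1 to 10 rows; each row is the pose to reach, as a shift and turn from the pose commanded when the call began, along the tool's axes at that moment; what a row does not reach only later rows make up. A row lasts 1/10 s, in which the tool goes at most 50 mm and 8.59 degrees, less where a joint would pass 70% of its speed; a pose out of reach is approached as far as the arm can. A call with a gripper value outside its range is refused whole. The fingers move at their own pace and stop on an object; "newtons" is the grip in N (left out, the last holds). Time passes only in rows, so rows that repeat a pose let the fingers close. It gives the time, the measured TCP pose, the force and the opening at its end, in the units of the state.
- read_state(): the state, without advancing time (a new reading comes with each control period).
- camera(name): name is "scene" or "top" or "wrist"; returns the picture (480x640x3 uint8, red, green, blue); there is no depth.
- camera_params(name): a dict with "intrinsics" (3x3 intrinsics, pixels), "xyz" and "orientation" of the camera in the world; the wrist camera has in their place "mount" (4x4, takes a point from camera to tool coordinates, whose origin is the TCP and whose axes are the tool frame's). Camera axes: x right, y down, z forward; pixel columns grow to the right and rows downward; lengths in m; the calibration is good to about 2 mm. The wrist camera is an equidistant fisheye: a pixel r from the principal point sees the ray r / f radians off the axis. A picture is of the moment at which its call begins: read the wrist's pose just before it. camera_params takes no time and is no camera call.
- close_job(): hands the job in, once; it reports no verdict.
The state is a dict: "time": time; "joint_positions": joint angles; "joint_vel": joint speeds; "joint_torque": joint torques, N m; "ee_pos": TCP position; "eef_rot": TCP orientation; "ft_force": force on the tool from outside, world axes, zero at the start; "torque": the same for the moment, N m; "width": finger opening in m.
Only numpy, scipy, OpenCV 4.12 (cv2) and the standard library are available. Lean on these libraries where they do the work, as an engineer would, in place of code of your own. Each camera call takes 0.05 s, during which the arm holds its last target.

## Working session

There is one attempt and no reset: what is moved stays moved. The work goes in short steps, Python scripts to look and compute and a tool call to move; the robot and the scene stay as the last step left them, time stands still between calls to the robot, and variables do not carry over. Pictures are saved under pics/ and viewed, and the job is handed in when it is done.

Besides the shell and the picture viewer there is one more tool, called after ">>>" as name([rows], argument=value, ...), one row to a line, values as JSON. arm_command: Moves the arm, as the interface text tells. Its arguments: {"type":"object","properties":{"targets":{"type":"array"},"newtons":{"type":"number"}},"required":["targets"]}

```bash
mkdir -p pics; ls
python3 - <<'E'
from bench import *
import cv2,json
for n in("scene","top","wrist"):
    if n=="wrist": s=read_state()
    im=camera(n); cv2.imwrite(f"pics/{n}0.png",im[:,:,::-1])
    p=camera_params(n); print(n,{k:(v if isinstance(v,(str,int)) else __import__('numpy').round(v,4).tolist()) for k,v in p.items()})
print(s)
E
```

```text
pics
scene {'intrinsics': [[527.1972, 0.0, 319.3909], [0.0, 527.1972, 233.8442], [0.0, 0.0, 1.0]], 'xyz': [1.2375, -0.4702, 1.156], 'orientation': [0.8257, 0.4459, -0.1656, -0.3033]}
top {'intrinsics': [[532.0826, 0.0, 326.3185], [0.0, 532.0826, 242.8303], [0.0, 0.0, 1.0]], 'xyz': [0.2183, 0.002, 1.5659], 'orientation': [0.7282, -0.6777, 0.0705, -0.0738]}
wrist {'intrinsics': [[371.6483, 0.0, 318.9092], [0.0, 371.6483, 246.6711], [0.0, 0.0, 1.0]], 'mount': [[0.001, -0.2785, 0.9604, -0.1993], [0.0003, -0.9604, -0.2785, 0.0763], [1.0, 0.0005, -0.0009, -0.0002], [0.0, 0.0, 0.0, 1.0]]}
{'time': 0.1, 'joint_positions': array([ 1.10636821,  0.33281374, -0.06470603,  1.46086004,  0.02158707,
        1.34989947, -0.08850284]), 'joint_vel': array([ 0.00182254, -0.00138344,  0.00113927, -0.00138521, -0.00039429,
        0.00028114, -0.00210791]), 'joint_torque': array([ 1.96819899e-03, -6.24545717e+01,  2.49633315e-02, -3.90714204e+01,
       -6.13710308e-02,  3.67160852e-02,  3.76390247e-06]), 'ee_pos': array([ 0.26707858, -0.5646229 ,  0.18542908]), 'eef_rot': array([ 0.37851219,  0.59780518, -0.37805213,  0.597021  ]), 'ft_force': array([-0.57143769,  0.00698266, -1.17192449]), 'torque': array([ 0.02042696,  0.01933104, -0.03787142]), 'width': 0.08710188655783509}
```

View pics/scene0.png

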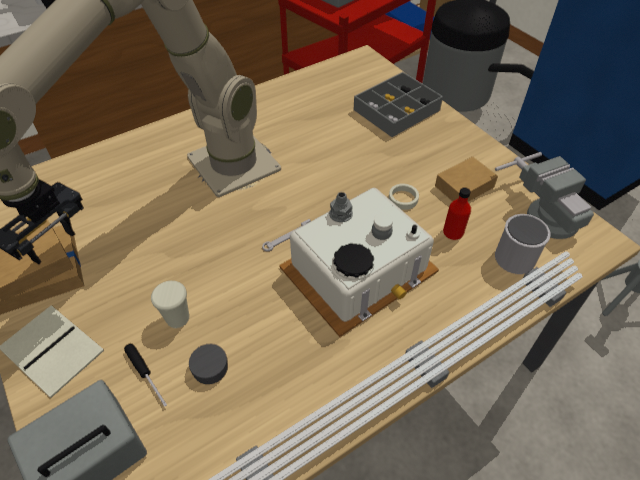

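View pics/top0.png

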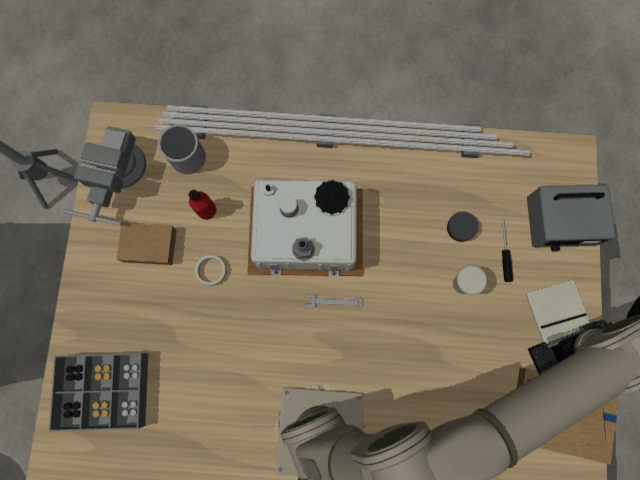

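View pics/wrist0.png

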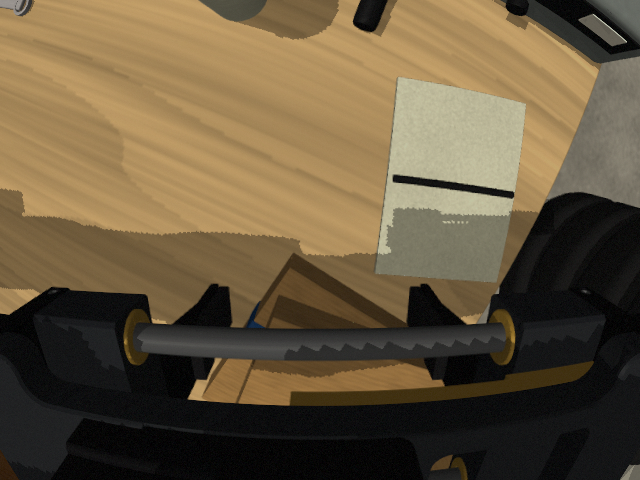

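The top view shows the fitting near (303,247) and the scene view near (341,207). The arm is clear of everything, off to its right side. I'll enlarge both.

```bash
cat > h.py <<'E'
import numpy as np,cv2
from scipy.spatial.transform import Rotation as R
from bench import *
def ray(n,u,v,st=None):
    p=camera_params(n);K=np.array(p["intrinsics"])
    x=(u-K[0,2])/K[0,0];y=(v-K[1,2])/K[1,1]
    if n!="wrist":
        return np.array(p["xyz"]),R.from_quat(p["orientation"]).apply([x,y,1])
    t=np.hypot(x,y);d=np.array([np.sin(t)*x/t,np.sin(t)*y/t,np.cos(t)])
    M=np.array(p["mount"]);Rw=R.from_quat(st["eef_rot"])
    return Rw.apply(M[:3,3])+st["ee_pos"],Rw.apply(M[:3,:3]@d)
def at(n,u,v,z,st=None):
    o,d=ray(n,u,v,st);return o+d*(z-o[2])/d[2]
def proj(n,P,st=None):
    p=camera_params(n);K=np.array(p["intrinsics"]);P=np.atleast_2d(P)
    if n!="wrist": c=R.from_quat(p["orientation"]).inv().apply(P-np.array(p["xyz"]));q=c[:,:2]/c[:,2:]
    else:
        M=np.array(p["mount"]);t=R.from_quat(st["eef_rot"]).inv().apply(P-st["ee_pos"]);c=(t-M[:3,3])@M[:3,:3]
        r=np.linalg.norm(c[:,:2],axis=1,keepdims=True);q=c[:,:2]/r*np.arctan2(r,c[:,2:])
    return q*K[0,0]+K[:2,2]
def crop(src,dst,x0,y0,w,h,s):
    im=cv2.imread(src)[y0:y0+h,x0:x0+w];cv2.imwrite(dst,cv2.resize(im,None,fx=s,fy=s,interpolation=cv2.INTER_CUBIC))
E
python3 - <<'E'
from h import *
crop("pics/scene0.png","pics/s1.png",270,160,170,130,4)
crop("pics/top0.png","pics/t1.png",230,165,150,120,5)
E
```

```text
(no output)
```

View pics/s1.png

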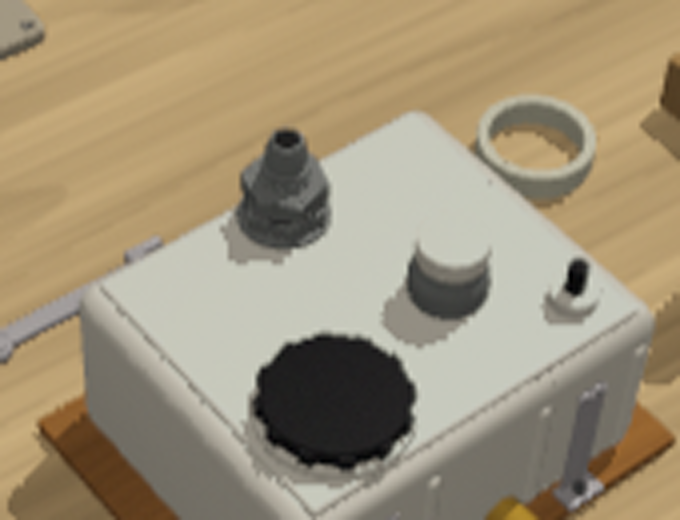

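View pics/t1.png

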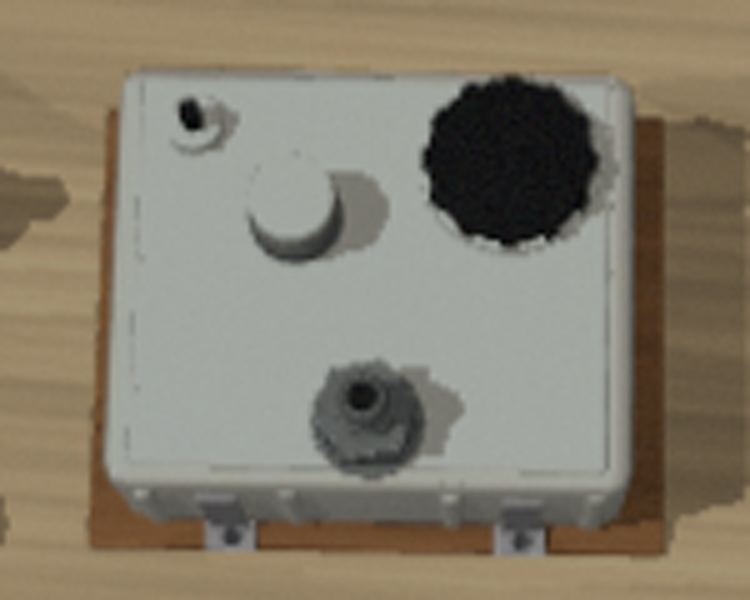

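Barb tip: top view (302.2,244.4), scene view (341.7,194.2).

Run:
```python
from h import *
print(at("top",302.2,244.4,.22),at("scene",341.7,194.2,.22))
# board front edge corners at z~.02 , top
for u,v in((90,548),(664,552),(105,110),(660,118)):print(at("top",230+u/5,165+v/5,.018))
for u,v in((293,208),):print("jar top",at("top",230+293/5,165+195/5,.2))
s=read_state();m=R.from_quat(s["eef_rot"]).as_matrix();print(m.round(3))
```

```text
[0.48820152 0.08035216 0.22      ] [0.49053532 0.08157451 0.22      ]
[0.42712637 0.24336888 0.018     ]
[ 0.448991   -0.09272308  0.018     ]
[0.69479236 0.26147742 0.018     ]
[ 0.71412445 -0.07497526  0.018     ]
jar top [0.5989893  0.12647214 0.2       ]
[[-0.001  0.904  0.428]
 [ 0.001  0.428 -0.904]
 [-1.    -0.    -0.001]]
```

Both views agree: the axis is at about (0.489, 0.081) and the tank is yawed about 4°. The two board centres agree as well. I'll lift, then move above the fitting.

>>> arm_command([
  [0,-45,0,0,0,0,0],
  [0,-90,0,0,0,0,0],
  [0,-115,40,-40,0,0,0],
  [0,-115,80,-82,0,0,0],
  [0,-115,115,-118,0,0,0],
  [0,-115,150,-154,0,0,0],
  [0,-115,185,-190,0,0,0],
  [0,-115,220,-226,0,0,0],
  [0,-115,255,-262,0,0,0],
  [0,-115,290,-298,0,0,0],
], newtons=20)

```text
time: 1.15
ee_pos: [0.3955, -0.1887, 0.3011]
eef_rot: [0.378, 0.597, -0.378, 0.597]
ft_force: [0.9, -0.1, -0.0]
width: 0.0873
```

Run:
```python
from h import *
s=read_state();print(s);m=R.from_quat(s["eef_rot"]).as_matrix();print(m.round(3)); print(m.T@(np.array([.489,.081,.30])-s["ee_pos"])*1000)
```

```text
{'time': 1.15, 'joint_positions': array([ 0.76660131, -0.10663745, -0.38517509,  1.70195677, -0.03952892,
        1.53832503, -0.74441225]), 'joint_vel': array([-0.44018884, -0.17749256, -0.57410669,  0.13643876, -0.11765341,
        0.0057092 , -0.99623938]), 'joint_torque': array([  4.01176929, -31.01249456,   4.13868472, -39.61332321,
         0.23990387,   0.33473401,   2.18107313]), 'ee_pos': array([ 0.39554647, -0.18868929,  0.30110679]), 'eef_rot': array([ 0.37816764,  0.5972803 , -0.37848315,  0.59749141]), 'ft_force': array([ 0.94570179, -0.11110178, -0.00510283]), 'torque': array([-0.01817712, -0.12226531, -0.01072836]), 'width': 0.08730686163324226}
[[ 0.     0.904  0.427]
 [-0.001  0.427 -0.904]
 [-1.    -0.     0.   ]]
[   0.96331304  199.77120414 -203.85690185]
```

>>> arm_command([
  [0,0,33,-34,-0.15,0,0],
  [0,0,66,-68,-0.3,0,0],
  [0,0,100,-102,-0.45,0,0],
  [0,0,133,-136,-0.6,0,0],
  [0,0,166,-170,-0.75,0,0],
  [0,0,200,-204,-0.9,0,0],
  [0,0,200,-204,-1.05,0,0],
  [0,0,200,-204,-1.2,0,0],
  [0,0,200,-204,-1.35,0,0],
  [0,0,200,-204,-1.5,0,0],
])

```text
time: 2.15
ee_pos: [0.4889, 0.0793, 0.3009]
eef_rot: [-0.133, 0.695, 0.133, 0.694]
ft_force: [0.1, -0.1, -0.2]
width: 0.0874
```

Run:
```python
from h import *
s=read_state();im=camera("wrist");cv2.imwrite("pics/w2.png",im[:,:,::-1])
print(s['time'],s['joint_positions'],s['ee_pos']);m=R.from_quat(s["eef_rot"]).as_matrix();print(m.round(3))
print(proj("wrist",[[.489,.081,.22],[.489,.081,.186]],s))
u,v=proj("wrist",[[.489,.081,.2]],s)[0].astype(int);print(u,v)
crop("pics/w2.png","pics/w2c.png",max(0,u-75),max(0,v-60),150,120,5)
np.savez("w2.npz",**{k:s[k] for k in("ee_pos","eef_rot")})
```

```text
2.15 [ 0.45380556  0.05102972 -0.72600617  1.56582085  0.03383845  1.5381149
  0.10482131] [0.4888633  0.07927445 0.30088248]
[[-0.    -0.369  0.93 ]
 [-0.     0.93   0.369]
 [-1.     0.    -0.   ]]
[[320.02893618 239.40089178]
 [319.89775889 229.24878586]]
319 233
```

View pics/w2.png

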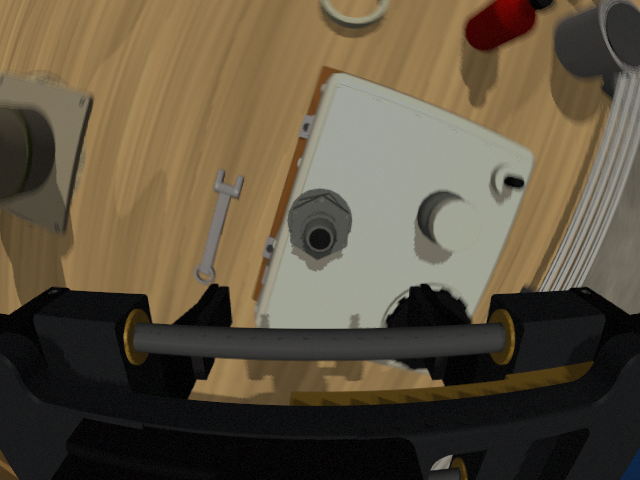

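View pics/w2c.png

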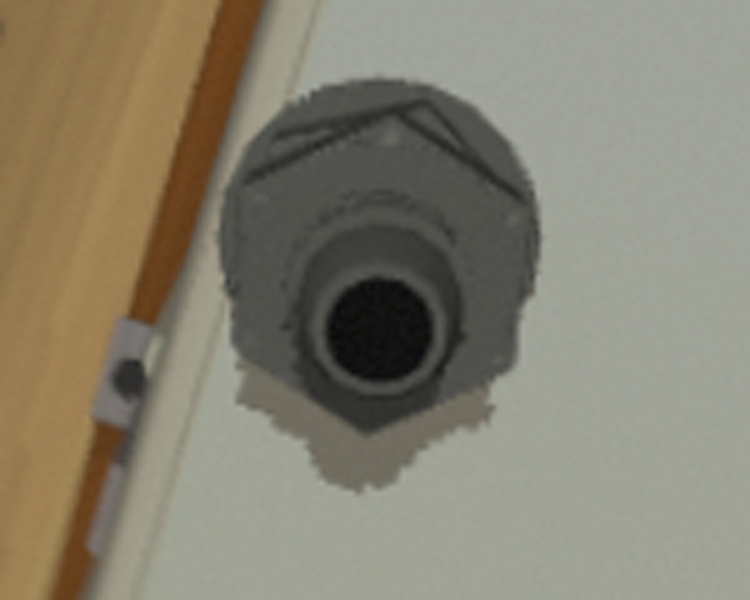

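The wrist crop confirms the barb tip at (320.0,239.6), against a predicted (320.0,239.4). The upper nut's corners, in crop pixels, are about (390,112), (528,207), (517,360), (368,432), (235,355) and (243,183).

Run:
```python
from h import *
s=dict(np.load("w2.npz"))
c=[(390,112),(528,207),(517,360),(368,432),(235,355),(243,183)]
P=np.array([at("wrist",244+u/5,173+v/5,.186,s) for u,v in c])
print(P.mean(0)); tip=at("wrist",320,239.6,.22,s);print(tip)
for p in P:
    d=p[:2]-P.mean(0)[:2];print(np.linalg.norm(d),np.degrees(np.arctan2(d[1],d[0])),np.degrees(np.arctan2(d[1],d[0]))%60)
# overlay hex model
im=cv2.imread("pics/w2.png")[173:293,244:394];im=cv2.resize(im,None,fx=5,fy=5,interpolation=cv2.INTER_CUBIC)
for th,col in((49,(0,0,255)),(52,(0,255,0)),(55,(255,0,0))):
    a=np.radians(th+60*np.arange(6));H=np.c_[.489+.02887*np.cos(a),.081+.02887*np.sin(a),np.full(6,.186)]
    q=(proj("wrist",H,s)-[244,173]+.5)*5-.5
    cv2.polylines(im,[q.astype(np.int32)],True,col,1)
cv2.imwrite("pics/ov.png",im)
```

```text
[0.48878803 0.08185404 0.186     ]
[0.48903849 0.08084209 0.22      ]
0.028869097475232555 108.3577244067782 48.3577244067782
0.028329069361481014 47.478857741252725 47.478857741252725
0.02845751526754619 -10.416850057771384 49.583149942228616
0.028501850993105933 -72.6647116482888 47.3352883517112
0.02921165305833609 -129.3052519304477 50.694748069552304
0.02881528178649273 166.60218812449958 46.60218812449958
```

View pics/ov.png

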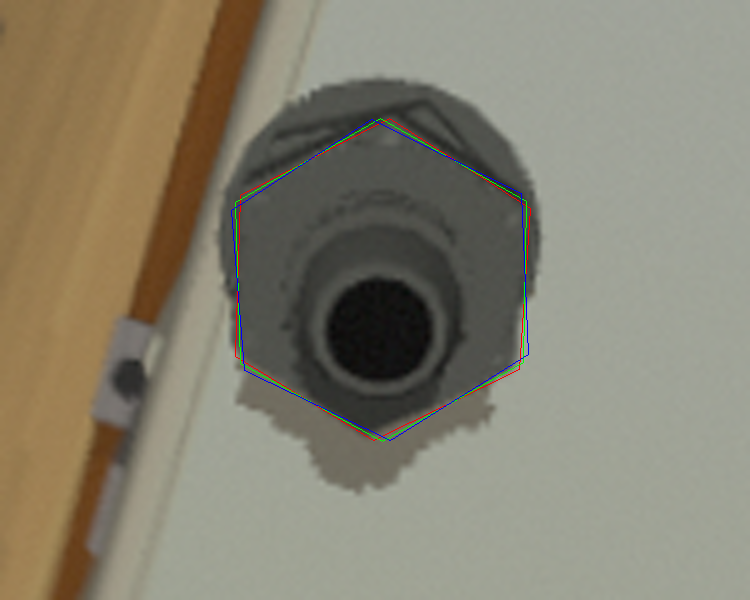

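The hex corners sit at 48.4° mod 60 with a radius of 28.7 mm, against an expected 28.9, so the flat normals are at 18.4° mod 60. The jaw is at 21.6°, so I'll turn it 116.8° counter-clockwise. That leaves joint 7 plenty of clockwise travel.

>>> arm_command([
  [0,8,0,0,-0.15,0,0],
  [0,16,0,0,-0.3,0,0],
  [0,24,0,0,-0.45,0,0],
  [0,32,0,0,-0.6,0,0],
  [0,40,0,0,-0.75,0,0],
  [0,48,0,0,-0.9,0,0],
  [0,56,0,0,-1.05,0,0],
  [0,64,0,0,-1.2,0,0],
  [0,70,0,0,-1.35,0,0],
  [0,70,0,0,-1.5,0,0],
])

```text
time: 3.2
ee_pos: [0.4884, 0.079, 0.2302]
eef_rot: [-0.569, 0.419, 0.57, 0.418]
ft_force: [-0.8, -0.7, 0.5]
width: 0.0868
```

>>> arm_command([
  [0,0,0,0,-0.14,0,0],
  [0,0,0,0,-0.28,0,0],
  [0,0,0,0,-0.42,0,0],
  [0,0,0,0,-0.54,0,0],
  [0,0,0,0,-0.54,0,0],
  [0,0,0,0,-0.54,0,0],
])

```text
time: 3.8
ee_pos: [0.4889, 0.0791, 0.2311]
eef_rot: [-0.66, 0.254, 0.66, 0.254]
ft_force: [-0.7, 0.2, -0.9]
width: 0.087
```

```bash
cat > st.py <<'E'
from h import *
def st():
    s=read_state();m=R.from_quat(s["eef_rot"]).as_matrix()
    print("t",s['time'],"q",s['joint_positions'].round(3),"p",s['ee_pos'].round(4),"jaw",np.degrees(np.arctan2(m[1,2],m[0,2])).round(2),"F",s['ft_force'].round(2),"M",s['torque'].round(3),"w",s['width'].round(4))
    print("to (.489,.0812,.171) in tool mm",(m.T@(np.array([.489,.0812,.171])-s["ee_pos"])*1000).round(1),m[:,0].round(4))
    return s
E
python3 -c "from st import *;st()"
```

```text
Traceback (most recent call last):
  File "st.py", line 4, in st
    print("t",s['time'],"q",s['joint_positions'].round(3),"p",s['ee_pos'].round(4),"jaw",np.degrees(np.arctan2(m[1,2],m[0,2])).round(2),"F",s['ft_force'].round(2),"M",s['torque'].round(3),"w",s['width'].round(4))
                                                                                                                                                                                                ^^^^^^^^^^^^^^^^
AttributeError: 'float' object has no attribute 'round'
```

```bash
sed -i "s/s\['width'\].round(4)/round(s['width'],4)/" st.py
python3 -c "from st import *;st()"
```

```text
t 3.8 q [ 0.526  0.08  -0.81   1.689  0.059  1.397  2.114] p [0.4889 0.0791 0.2311] jaw 137.83 F [-0.67  0.16 -0.87] M [ 0.182 -0.06  -0.042] w 0.087
to (.489,.0812,.171) in tool mm [60.1 -1.6  1.4] [-1.e-04 -1.e-04 -1.e+00]
```

>>> arm_command([
  [0,10,-1.6,1.4,-0.01,0,0],
  [0,22,-1.6,1.4,-0.01,0,0],
  [0,34,-1.6,1.4,-0.01,0,0],
  [0,45,-1.6,1.4,-0.01,0,0],
  [0,54,-1.6,1.4,-0.01,0,0],
  [0,59,-1.6,1.4,-0.01,0,0],
  [0,59,-1.6,1.4,-0.01,0,0],
])

```text
time: 4.5
ee_pos: [0.4887, 0.0812, 0.1714]
eef_rot: [-0.661, 0.249, 0.662, 0.249]
ft_force: [0.7, -0.2, 0.4]
width: 0.0869
```

Run:
```python
from st import *
s=st();
for n in("wrist","scene"):
    im=camera(n);cv2.imwrite(f"pics/{n}3.png",im[:,:,::-1])
crop("pics/scene3.png","pics/s3c.png",290,150,110,90,7)
```

```text
t 4.5 q [ 0.512  0.124 -0.814  1.78   0.094  1.279  2.095] p [0.4887 0.0812 0.1714] jaw 138.71 F [ 0.72 -0.24  0.42] M [ 0.158 -0.09   0.072] w 0.0869
to (.489,.0812,.171) in tool mm [ 0.4 -0.2 -0.3] [-0.001  0.    -1.   ]
```

View pics/wrist3.png

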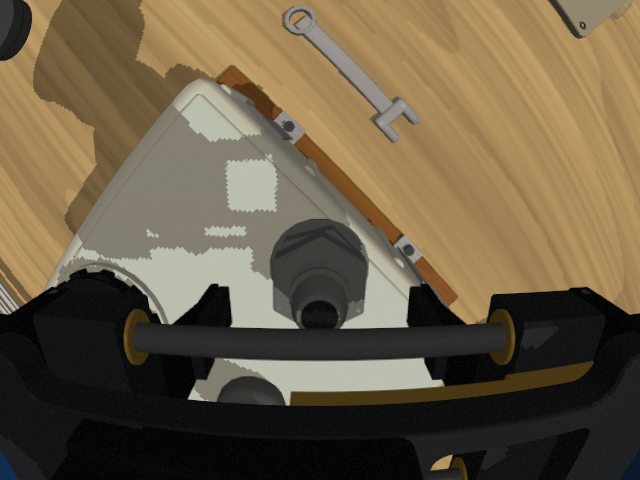

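View pics/s3c.png

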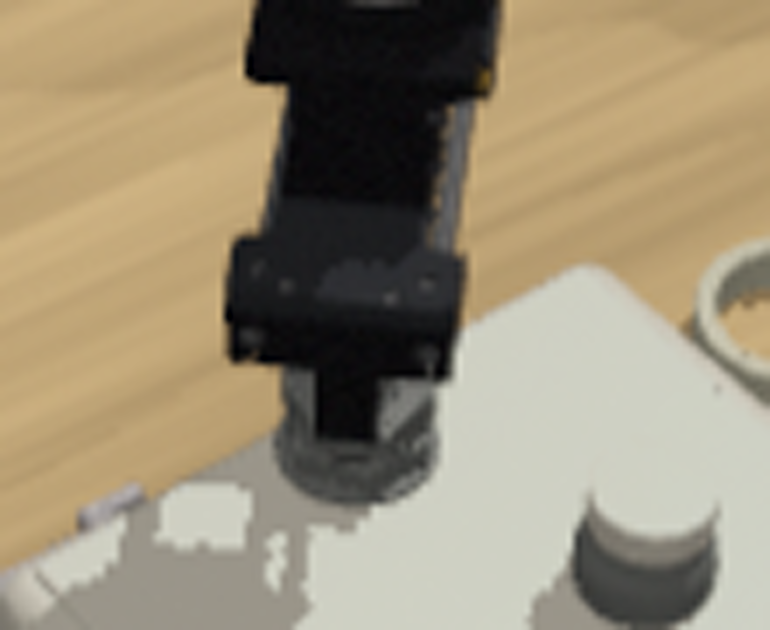

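Run:
```python
from h import *
for r in(.0435,.05,.0585):
  for z in(.165,.171,.176,.181): print(r,z,proj("scene",[.489+.751*r,.0812-.66*r,z]).round(1))
```

```text
0.0435 0.165 [[338.6 221.5]]
0.0435 0.171 [[338.7 219.9]]
0.0435 0.176 [[338.7 218.6]]
0.0435 0.181 [[338.8 217.2]]
0.05 0.165 [[338.3 223.4]]
0.05 0.171 [[338.4 221.8]]
0.05 0.176 [[338.4 220.5]]
0.05 0.181 [[338.5 219.1]]
0.0585 0.165 [[337.9 225.9]]
0.0585 0.171 [[338.  224.3]]
0.0585 0.176 [[338. 223.]]
0.0585 0.181 [[338.1 221.7]]
```

The near fingertip seems to end around crop row 440, which is higher than the TCP plane implies. The fingers may retract when open, so I'll part-close and look again.

>>> arm_command([
  [75,0,0,0,0,0,0],
  [75,0,0,0,0,0,0],
  [75,0,0,0,0,0,0],
  [75,0,0,0,0,0,0],
])

```text
time: 5.0
ee_pos: [0.4891, 0.0813, 0.1723]
eef_rot: [0.662, -0.249, -0.662, -0.249]
ft_force: [0.5, 0.9, 0.2]
width: 0.065
```

Run:
```python
from st import *
s=st();
for n in("wrist","scene"):
    im=camera(n);cv2.imwrite(f"pics/{n}4.png",im[:,:,::-1])
im=cv2.imread("pics/scene4.png")
im=cv2.convertScaleAbs(im,alpha=2.2,beta=10);cv2.imwrite("pics/scene4b.png",im)
crop("pics/scene4b.png","pics/s4c.png",310,180,70,55,11)
w=s['width']/2
for z in(.165,.171,.181,.19): print(z,(proj("scene",[[.489+.751*w,.0812-.66*w,z]])-[310,180])*11)
print((proj("scene",[[.489+.751*.031,.0812-.66*.031,.152]])-[310,180])*11)
```

```text
t 5.0 q [ 0.512  0.123 -0.814  1.779  0.093  1.279  2.096] p [0.4891 0.0813 0.1723] jaw 138.71 F [0.46 0.9  0.16] M [ 0.152 -0.072  0.081] w 0.065
to (.489,.0812,.171) in tool mm [1.3 0.2 0. ] [ 4.e-04 -1.e-04 -1.e+00]
0.165 [[320.46988525 420.99815259]]
0.171 [[321.13864379 403.45317507]]
0.181 [[322.26350076 373.94238913]]
0.19 [[323.28699527 347.09086179]]
[[319.79149103 453.84929674]]
```

View pics/s4c.png

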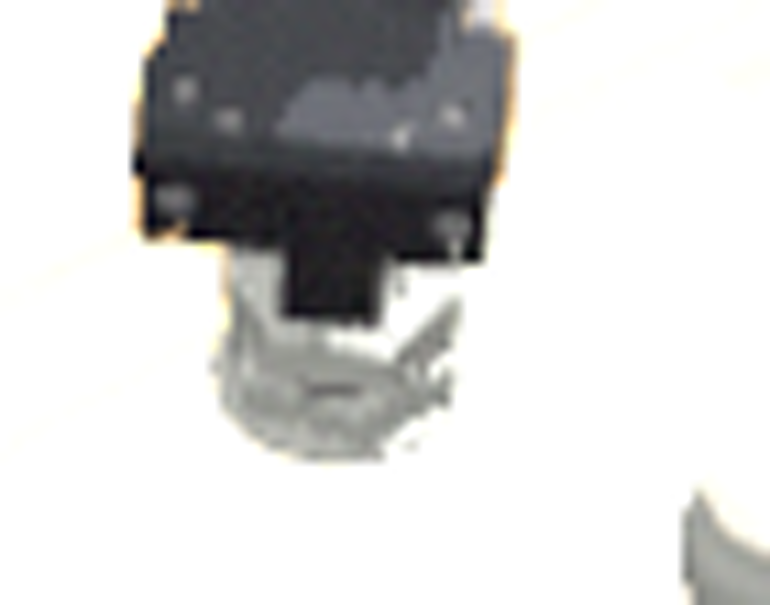

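View pics/wrist4.png

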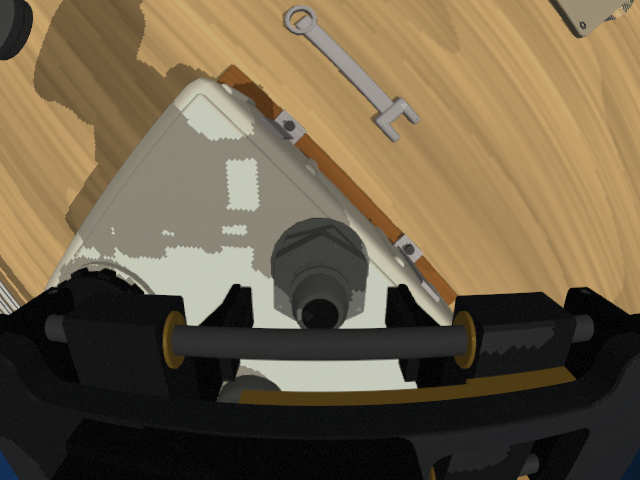

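Run:
```python
from st import *
s=read_state();Rw=R.from_quat(s["eef_rot"])
for x in(.0,-.01,-.019,-.025,-.035,-.05):
    print(x,[proj("wrist",Rw.apply([x,y,z])+s["ee_pos"],s).round(0).tolist() for y in(-.0095,.0095) for z in(-.0325,.0325)])
crop("pics/wrist4.png","pics/w4c.png",180,200,280,200,2.8)
im=cv2.imread("pics/w4c.png");cv2.imwrite("pics/w4c.png",cv2.convertScaleAbs(im,alpha=2.5,beta=20))
crop("pics/scene4.png","pics/s4d.png",310,180,70,55,11)
im=cv2.imread("pics/s4d.png");cv2.imwrite("pics/s4d.png",cv2.convertScaleAbs(im,alpha=1.4,beta=0))
```

```text
0.0 [[[263.0, 293.0]], [[373.0, 293.0]], [[261.0, 262.0]], [[375.0, 262.0]]]
-0.01 [[[260.0, 300.0]], [[376.0, 300.0]], [[258.0, 268.0]], [[378.0, 268.0]]]
-0.019 [[[258.0, 306.0]], [[378.0, 307.0]], [[256.0, 274.0]], [[380.0, 274.0]]]
-0.025 [[[256.0, 311.0]], [[380.0, 311.0]], [[254.0, 278.0]], [[382.0, 278.0]]]
-0.035 [[[253.0, 320.0]], [[383.0, 320.0]], [[251.0, 285.0]], [[385.0, 285.0]]]
-0.05 [[[248.0, 335.0]], [[388.0, 335.0]], [[245.0, 298.0]], [[391.0, 298.0]]]
```

View pics/w4c.png

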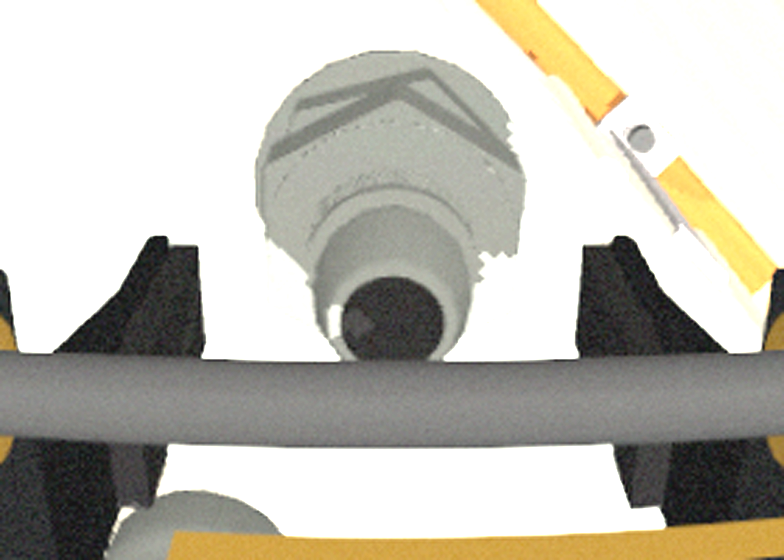

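View pics/s4d.png

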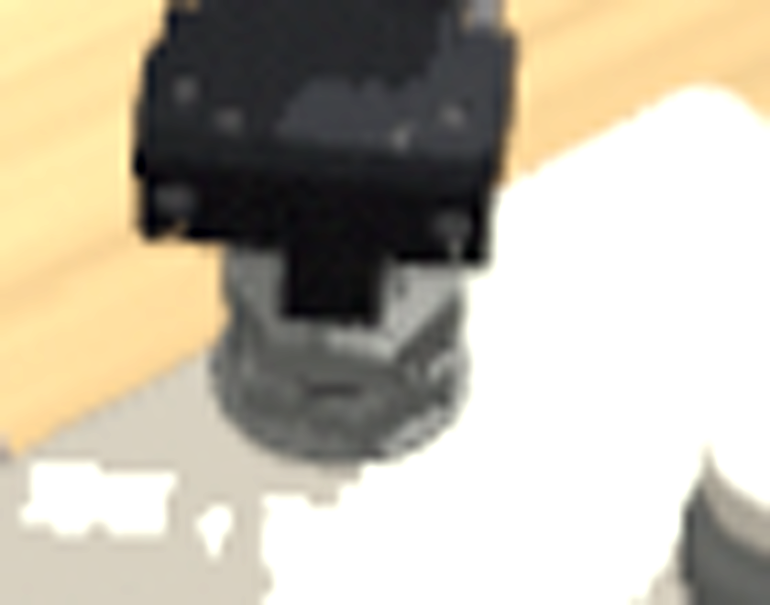

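The wrist view puts the fingertip edge about 35 mm behind the stated TCP, and the scene view about 30 mm. To test this harmlessly, I'll close lightly to about 43 mm. If the fingers stop at 50 mm they are on the nut, and if not they are above it.

>>> arm_command([
  [130,0,0,0,0,0,0],
  [130,0,0,0,0,0,0],
  [130,0,0,0,0,0,0],
  [130,0,0,0,0,0,0],
  [130,0,0,0,0,0,0],
], newtons=3)

```text
time: 5.6
ee_pos: [0.489, 0.0813, 0.1721]
eef_rot: [0.662, -0.249, -0.662, -0.249]
ft_force: [-1.2, -0.3, -1.1]
width: 0.0432
```

Run:
```python
from st import *
s=st();
for n in("wrist","scene"):
    im=camera(n);cv2.imwrite(f"pics/{n}5.png",im[:,:,::-1])
crop("pics/scene5.png","pics/s5d.png",310,170,70,65,9)
im=cv2.imread("pics/s5d.png");cv2.imwrite("pics/s5d.png",cv2.convertScaleAbs(im,alpha=1.4,beta=0))
crop("pics/wrist5.png","pics/w5c.png",180,200,280,200,2.8)
im=cv2.imread("pics/w5c.png");cv2.imwrite("pics/w5c.png",cv2.convertScaleAbs(im,alpha=2.,beta=20))
```

```text
t 5.6 q [ 0.512  0.123 -0.814  1.779  0.093  1.279  2.096] p [0.489  0.0813 0.1721] jaw 138.71 F [-1.21 -0.33 -1.1 ] M [ 0.167 -0.055  0.043] w 0.0432
to (.489,.0812,.171) in tool mm [ 1.1  0.1 -0. ] [ 0.e+00 -1.e-04 -1.e+00]
```

View pics/s5d.png

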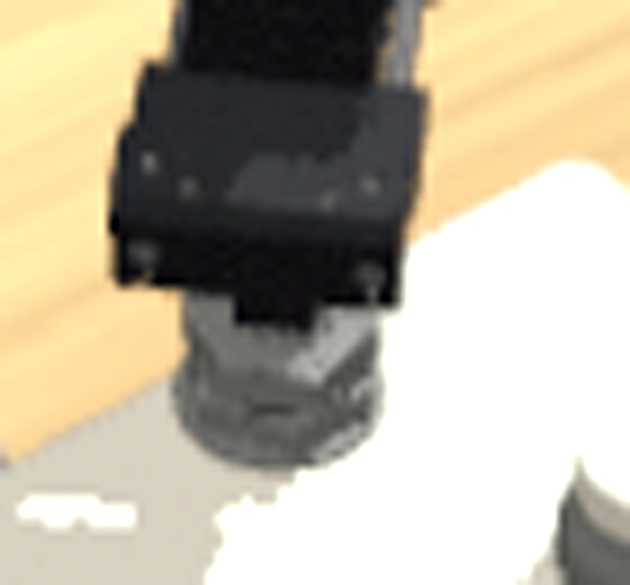

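View pics/w5c.png

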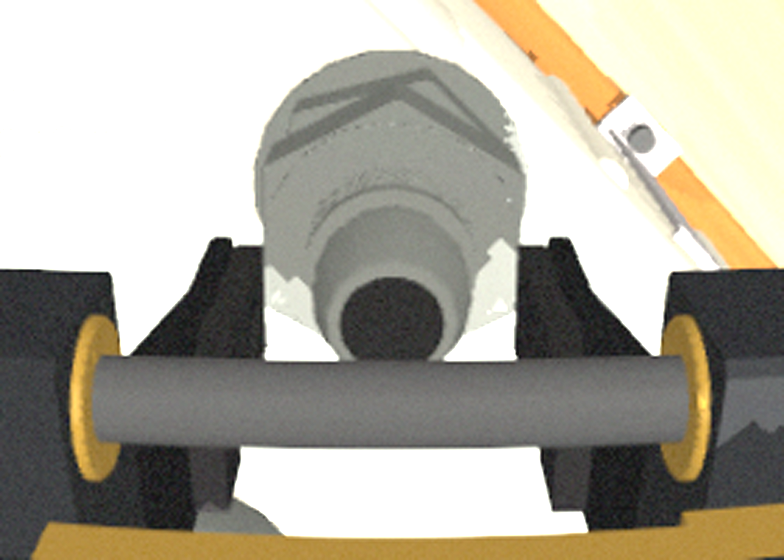

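The fingers passed 50 mm freely above the nut, so the real tips are about 35 mm behind the reported TCP. The parallax scale of tips against carriages agrees, and also puts the body correspondingly higher, at about -105 mm. To pin the offset exactly, I'll touch the nut's top face (186 mm) lightly with the tips at 43 mm opening.

>>> arm_command([
  [130,4,0,0,0,0,0],
  [130,8,0,0,0,0,0],
  [130,11,0,0,0,0,0],
  [130,13,0,0,0,0,0],
  [130,14,0,0,0,0,0],
  [130,15,0,0,0,0,0],
])

```text
time: 6.3
ee_pos: [0.4891, 0.0813, 0.1571]
eef_rot: [0.662, -0.249, -0.662, -0.249]
ft_force: [1.2, -0.8, 0.0]
width: 0.0427
```

>>> arm_command([
  [130,1,0,0,0,0,0],
  [130,2,0,0,0,0,0],
])

```text
time: 6.5
ee_pos: [0.4891, 0.0813, 0.1551]
eef_rot: [0.662, -0.249, -0.662, -0.249]
ft_force: [-0.4, 0.2, 0.0]
width: 0.043
```

>>> arm_command([
  [130,1,0,0,0,0,0],
  [130,2,0,0,0,0,0],
])

```text
time: 6.7
ee_pos: [0.4891, 0.0813, 0.1531]
eef_rot: [0.662, -0.249, -0.662, -0.249]
ft_force: [-0.2, 0.2, -0.0]
width: 0.0427
```

Run:
```python
from st import *
s=st();
im=camera("scene");cv2.imwrite(f"pics/scene6.png",im[:,:,::-1])
crop("pics/scene6.png","pics/s6d.png",310,170,70,65,9)
```

```text
t 6.7 q [ 0.506  0.141 -0.814  1.805  0.108  1.241  2.083] p [0.4891 0.0813 0.1531] jaw 138.71 F [-0.16  0.17 -0.01] M [ 0.15  -0.088  0.034] w 0.0427
to (.489,.0812,.171) in tool mm [-17.9   0.1  -0. ] [ 1.e-04 -1.e-04 -1.e+00]
```

View pics/s6d.png

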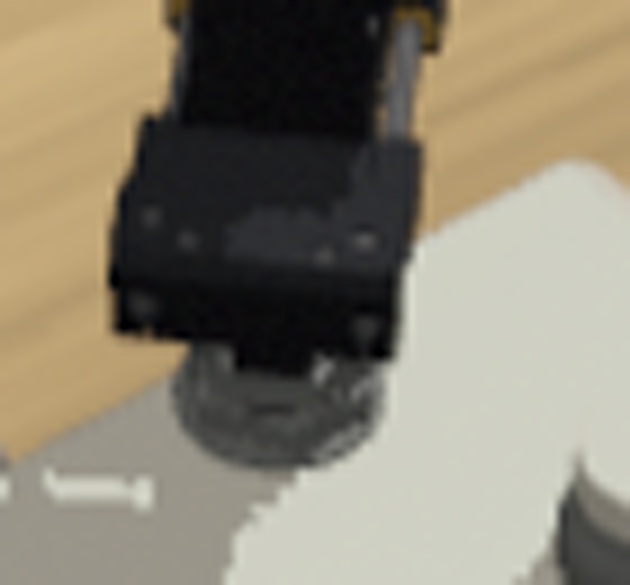

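>>> arm_command([
  [130,1,0,0,0,0,0],
  [130,1.5,0,0,0,0,0],
])

```text
time: 6.95
ee_pos: [0.489, 0.0813, 0.1516]
eef_rot: [0.662, -0.249, -0.662, -0.249]
ft_force: [-0.7, -0.7, 1.1]
width: 0.0427
```

>>> arm_command([
  [130,0.7,0,0,0,0,0],
  [130,1,0,0,0,0,0],
])

```text
time: 7.15
ee_pos: [0.489, 0.0813, 0.1506]
eef_rot: [0.662, -0.249, -0.662, -0.249]
ft_force: [0.2, 0.7, 0.7]
width: 0.0425
```

>>> arm_command([
  [130,0.7,0,0,0,0,0],
  [130,1,0,0,0,0,0],
])

```text
time: 7.35
ee_pos: [0.4891, 0.0814, 0.1498]
eef_rot: [0.662, -0.249, -0.662, -0.249]
ft_force: [-1.8, -0.6, 5.2]
width: 0.0426
```

Contact is at TCP z ≈ 0.150, so the tips lie 36 mm behind the reported TCP. For a grip with the tips at z ≈ 0.172, above the washer and clear of the lower nut, I need TCP z ≈ 0.136. I'll back up, open, and descend.

>>> arm_command([
  [130,-4,0,0,0,0,0],
  [40,-4,0,0,0,0,0],
  [40,-4,0,0,0,0,0],
  [40,-4,0,0,0,0,0],
  [40,-4,0,0,0,0,0],
  [40,0,0,0,0,0,0],
  [40,4,0,0,0,0,0],
  [40,9,0,0,0,0,0],
  [40,13.5,0,0,0,0,0],
  [40,13.5,0,0,0,0,0],
], newtons=30)

```text
time: 8.35
ee_pos: [0.4886, 0.0812, 0.1353]
eef_rot: [-0.661, 0.249, 0.662, 0.249]
ft_force: [-0.5, 0.1, 0.2]
width: 0.0733
```

Run:
```python
from st import *
s=st();
for n in("wrist","scene"):
    im=camera(n);cv2.imwrite(f"pics/{n}7.png",im[:,:,::-1])
crop("pics/scene7.png","pics/s7d.png",300,170,80,65,9)
im=cv2.imread("pics/s7d.png");cv2.imwrite("pics/s7d.png",cv2.convertScaleAbs(im,alpha=1.4,beta=0))
crop("pics/wrist7.png","pics/w7c.png",180,200,280,200,2.8)
im=cv2.imread("pics/w7c.png");cv2.imwrite("pics/w7c.png",cv2.convertScaleAbs(im,alpha=2.,beta=20))
```

```text
t 8.35 q [ 0.5    0.159 -0.813  1.828  0.123  1.207  2.071] p [0.4886 0.0812 0.1353] jaw 138.71 F [-0.49  0.11  0.16] M [ 0.153 -0.029 -0.012] w 0.0733
to (.489,.0812,.171) in tool mm [-35.7  -0.3  -0.3] [-1.2e-03 -1.0e-04 -1.0e+00]
```

View pics/s7d.png

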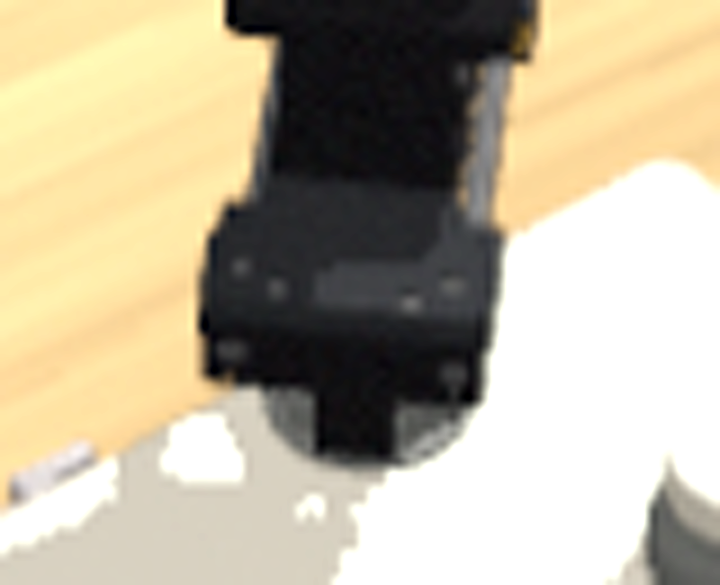

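View pics/w7c.png

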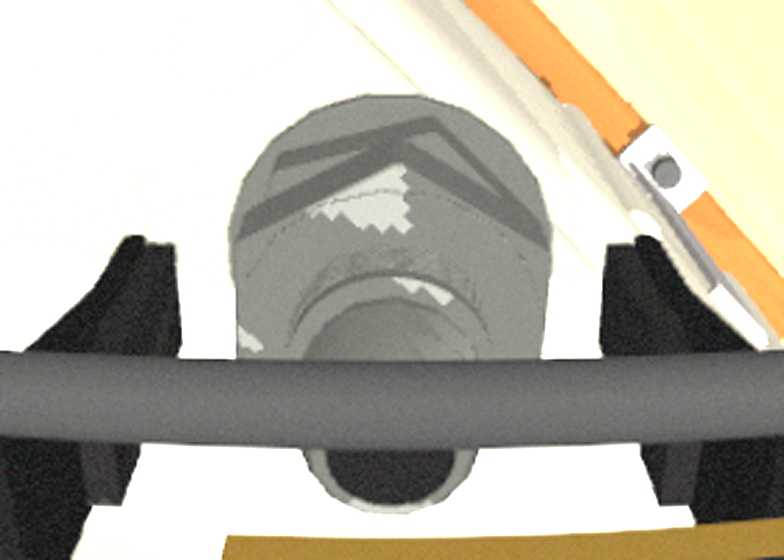

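Everything is centred and parallel. The nut spans crop columns 237–545 and the fingers 180–602, both centred at 391. I'll grip now.

>>> arm_command([
  [140,0,0,0,0,0,0],
  [140,0,0,0,0,0,0],
  [140,0,0,0,0,0,0],
  [140,0,0,0,0,0,0],
  [140,0,0,0,0,0,0],
  [140,0,0,0,0,0,0],
], newtons=45)

```text
time: 9.05
ee_pos: [0.4889, 0.0815, 0.1362]
eef_rot: [-0.662, 0.249, 0.662, 0.249]
ft_force: [-2.1, 0.7, 1.8]
width: 0.0498
```

```bash
python3 -c "from st import *;st()"
```

```text
t 9.05 q [ 0.5    0.158 -0.813  1.827  0.123  1.208  2.071] p [0.4889 0.0815 0.1362] jaw 138.72 F [-2.1   0.67  1.78] M [ 0.309  0.347 -0.031] w 0.0498
to (.489,.0812,.171) in tool mm [-34.8   0.2  -0.2] [-1.e-04  0.e+00 -1.e+00]
```

Gripped at 49.8 mm. Now a clockwise turn, following the 1.5 mm pitch.

>>> arm_command([
  [140,0.02,0,0,0.1,0,0],
  [140,0.05,0,0,0.2,0,0],
  [140,0.07,0,0,0.3,0,0],
  [140,0.1,0,0,0.4,0,0],
  [140,0.12,0,0,0.5,0,0],
  [140,0.14,0,0,0.6,0,0],
  [140,0.17,0,0,0.7,0,0],
  [140,0.19,0,0,0.8,0,0],
  [140,0.22,0,0,0.9,0,0],
  [140,0.24,0,0,1.0,0,0],
])

```text
time: 10.05
ee_pos: [0.4891, 0.0811, 0.136]
eef_rot: [-0.46, 0.537, 0.46, 0.537]
ft_force: [-2.0, -0.4, 1.7]
width: 0.0497
```

```bash
python3 -c "from st import *;st()"
```

```text
t 10.05 q [ 0.42   0.144 -0.723  1.831  0.102  1.204  1.082] p [0.4891 0.0811 0.136 ] jaw 81.19 F [-2.   -0.37  1.74] M [-0.079  0.153  0.121] w 0.0497
to (.489,.0812,.171) in tool mm [-35.    0.1   0.1] [ 2.e-04 -5.e-04 -1.e+00]
```

Mz is 0.12 N·m, which matches the thread drag. Seating takes at least 168°, so another 1.4 rad is safe.

>>> arm_command([
  [140,0.04,0,0,0.14,0,0],
  [140,0.07,0,0,0.28,0,0],
  [140,0.1,0,0,0.42,0,0],
  [140,0.13,0,0,0.56,0,0],
  [140,0.17,0,0,0.7,0,0],
  [140,0.2,0,0,0.84,0,0],
  [140,0.24,0,0,0.98,0,0],
  [140,0.27,0,0,1.12,0,0],
  [140,0.3,0,0,1.26,0,0],
  [140,0.34,0,0,1.4,0,0],
])

```text
time: 11.05
ee_pos: [0.4887, 0.0808, 0.1356]
eef_rot: [-0.006, 0.707, 0.005, 0.707]
ft_force: [-3.4, -2.1, 3.8]
width: 0.0499
```

```bash
python3 -c "from st import *;st()"
```

```text
t 11.05 q [ 0.321  0.13  -0.614  1.836  0.081  1.202 -0.304] p [0.4887 0.0808 0.1356] jaw 0.87 F [-3.37 -2.09  3.84] M [-0.378  0.741  0.077] w 0.0499
to (.489,.0812,.171) in tool mm [-35.4   0.4   0.3] [-8.e-04 -1.e-03 -1.e+00]
```

>>> arm_command([
  [140,0.03,0,0,0.1,0,0],
  [140,0.05,0,0,0.2,0,0],
  [140,0.07,0,0,0.3,0,0],
  [140,0.1,0,0,0.4,0,0],
])

```text
time: 11.45
ee_pos: [0.4886, 0.0808, 0.1355]
eef_rot: [0.134, 0.694, -0.135, 0.694]
ft_force: [-4.0, -1.4, 4.4]
width: 0.0499
```

```bash
python3 -c "from st import *;st()"
```

```text
t 11.45 q [ 0.295  0.127 -0.586  1.837  0.076  1.201 -0.698] p [0.4886 0.0808 0.1355] jaw -21.96 F [-3.98 -1.39  4.36] M [-0.357  0.897  0.135] w 0.0499
to (.489,.0812,.171) in tool mm [-35.5   0.5   0.2] [-0.001 -0.001 -1.   ]
```

>>> arm_command([
  [140,0.03,0,0,0.1,0,0],
  [140,0.05,0,0,0.2,0,0],
])

```text
time: 11.65
ee_pos: [0.4885, 0.0808, 0.1355]
eef_rot: [0.203, 0.678, -0.204, 0.677]
ft_force: [-4.8, -2.4, 4.8]
width: 0.0496
```

```bash
python3 -c "from st import *;st()"
```

```text
t 11.65 q [ 0.283  0.125 -0.573  1.838  0.073  1.201 -0.896] p [0.4885 0.0808 0.1355] jaw -33.42 F [-4.84 -2.39  4.76] M [-0.353  1.042  0.054] w 0.0496
to (.489,.0812,.171) in tool mm [-35.5   0.6   0.2] [-0.0011 -0.001  -1.    ]
```

>>> arm_command([
  [140,0,0,0,0.1,0,0],
  [140,0,0,0,0.2,0,0],
])

```text
time: 11.85
ee_pos: [0.4884, 0.0809, 0.1354]
eef_rot: [0.269, 0.654, -0.27, 0.653]
ft_force: [-5.8, -0.8, 4.3]
width: 0.05
```

```bash
python3 -c "from st import *;st()"
```

```text
t 11.85 q [ 0.27   0.124 -0.559  1.838  0.071  1.2   -1.095] p [0.4884 0.0809 0.1354] jaw -44.87 F [-5.77 -0.75  4.34] M [-0.271  1.06   0.144] w 0.05
to (.489,.0812,.171) in tool mm [-35.6   0.6   0.1] [-1.2e-03 -9.0e-04 -1.0e+00]
```

>>> arm_command([
  [140,0,0,0,0.1,0,0],
  [140,0.03,0,0,0.2,0,0],
])

```text
time: 12.05
ee_pos: [0.4884, 0.0809, 0.1354]
eef_rot: [0.333, 0.624, -0.334, 0.623]
ft_force: [-4.4, -0.7, 4.4]
width: 0.0497
```

```bash
python3 -c "from st import *;st()"
```

```text
t 12.05 q [ 0.258  0.123 -0.546  1.839  0.069  1.2   -1.293] p [0.4884 0.0809 0.1354] jaw -56.33 F [-4.38 -0.71  4.38] M [-0.273  1.121  0.099] w 0.0497
to (.489,.0812,.171) in tool mm [-35.6   0.6   0.1] [-1.4e-03 -9.0e-04 -1.0e+00]
```

>>> arm_command([
  [140,0.02,0,0,0.1,0,0],
  [140,0.05,0,0,0.2,0,0],
])

```text
time: 12.25
ee_pos: [0.4883, 0.081, 0.1353]
eef_rot: [0.394, 0.587, -0.395, 0.587]
ft_force: [-6.3, -0.4, 4.1]
width: 0.0494
```

```bash
python3 -c "from st import *;st()"
```

```text
t 12.25 q [ 0.246  0.121 -0.533  1.84   0.066  1.2   -1.491] p [0.4883 0.081  0.1353] jaw -67.78 F [-6.33 -0.4   4.08] M [-0.202  1.189  0.056] w 0.0494
to (.489,.0812,.171) in tool mm [-35.7   0.6   0.1] [-1.5e-03 -8.0e-04 -1.0e+00]
```

>>> arm_command([
  [140,0.02,0,0,0.1,0,0],
  [140,0.05,0,0,0.2,0,0],
])

```text
time: 12.45
ee_pos: [0.4883, 0.0811, 0.1353]
eef_rot: [0.45, 0.545, -0.451, 0.544]
ft_force: [-5.4, -0.4, 4.7]
width: 0.0495
```

```bash
python3 -c "from st import *;st()"
```

```text
t 12.45 q [ 0.234  0.12  -0.521  1.84   0.064  1.199 -1.69 ] p [0.4883 0.0811 0.1353] jaw -79.23 F [-5.43 -0.45  4.73] M [-0.157  1.203  0.124] w 0.0495
to (.489,.0812,.171) in tool mm [-35.7   0.6   0. ] [-1.5e-03 -7.0e-04 -1.0e+00]
```

>>> arm_command([
  [140,0.02,0,0,0.1,0,0],
  [140,0.05,0,0,0.2,0,0],
])

```text
time: 12.65
ee_pos: [0.4883, 0.0811, 0.1352]
eef_rot: [-0.502, -0.497, 0.504, -0.497]
ft_force: [-5.2, -0.3, 4.9]
width: 0.0499
```

```bash
python3 -c "from st import *;st()"
```

```text
t 12.65 q [ 0.222  0.119 -0.508  1.841  0.062  1.199 -1.888] p [0.4883 0.0811 0.1352] jaw -90.69 F [-5.21 -0.33  4.87] M [-0.08   1.152  0.063] w 0.0499
to (.489,.0812,.171) in tool mm [-35.8   0.6  -0.1] [-1.4e-03 -6.0e-04 -1.0e+00]
```

>>> arm_command([
  [140,0.02,0,0,0.1,0,0],
  [140,0.05,0,0,0.2,0,0],
])

```text
time: 12.85
ee_pos: [0.4883, 0.0812, 0.1352]
eef_rot: [-0.55, -0.444, 0.551, -0.444]
ft_force: [-5.2, 0.2, 4.2]
width: 0.0498
```

```bash
python3 -c "from st import *;st()"
```

```text
t 12.85 q [ 0.211  0.118 -0.496  1.841  0.06   1.199 -2.087] p [0.4883 0.0812 0.1352] jaw -102.15 F [-5.19  0.25  4.2 ] M [0.062 1.163 0.082] w 0.0498
to (.489,.0812,.171) in tool mm [-35.8   0.6  -0.1] [-1.4e-03 -5.0e-04 -1.0e+00]
```

The turn so far is 241° and the nut isn't seated; drag is still about 0.1. I'll regrip with reach in reserve: open and go back 120°.

>>> arm_command([
  [40,0,0,0,0,0,0],
  [40,0,0,0,0,0,0],
  [40,0,0,0,0,0,0],
  [40,0,0,0,0,0,0],
  [40,0,0,0,-0.14,0,0],
  [40,0,0,0,-0.28,0,0],
  [40,0,0,0,-0.42,0,0],
  [40,0,0,0,-0.56,0,0],
  [40,0,0,0,-0.7,0,0],
  [40,0,0,0,-0.84,0,0],
])

```text
time: 13.85
ee_pos: [0.4892, 0.0813, 0.1352]
eef_rot: [0.318, 0.632, -0.318, 0.632]
ft_force: [0.9, 0.5, -0.8]
width: 0.0729
```

>>> arm_command([
  [40,0,0,0,-0.14,0,0],
  [40,0,0,0,-0.28,0,0],
  [40,0,0,0,-0.42,0,0],
  [40,0,0,0,-0.56,0,0],
  [40,0,0,0,-0.7,0,0],
  [40,0,0,0,-0.84,0,0],
  [40,0,0,0,-0.98,0,0],
  [40,0,0,0,-1.12,0,0],
  [40,0,0,0,-1.254,0,0],
  [40,0,0,0,-1.254,0,0],
])

```text
time: 14.85
ee_pos: [0.4891, 0.0812, 0.1351]
eef_rot: [-0.112, 0.698, 0.112, 0.698]
ft_force: [0.7, 0.8, 0.2]
width: 0.0733
```

Run:
```python
from st import *
s=st();
im=camera("wrist");cv2.imwrite("pics/wrist8.png",im[:,:,::-1])
crop("pics/wrist8.png","pics/w8c.png",180,200,280,200,2.8)
im=cv2.imread("pics/w8c.png");cv2.imwrite("pics/w8c.png",cv2.convertScaleAbs(im,alpha=2.,beta=20))
```

```text
t 14.85 q [ 0.34   0.133 -0.635  1.835  0.085  1.2   -0.004] p [0.4891 0.0812 0.1351] jaw 18.21 F [0.69 0.83 0.23] M [-0.006 -0.085 -0.014] w 0.0733
to (.489,.0812,.171) in tool mm [-35.9   0.   -0.1] [ 1.e-04 -0.e+00 -1.e+00]
```

View pics/w8c.png

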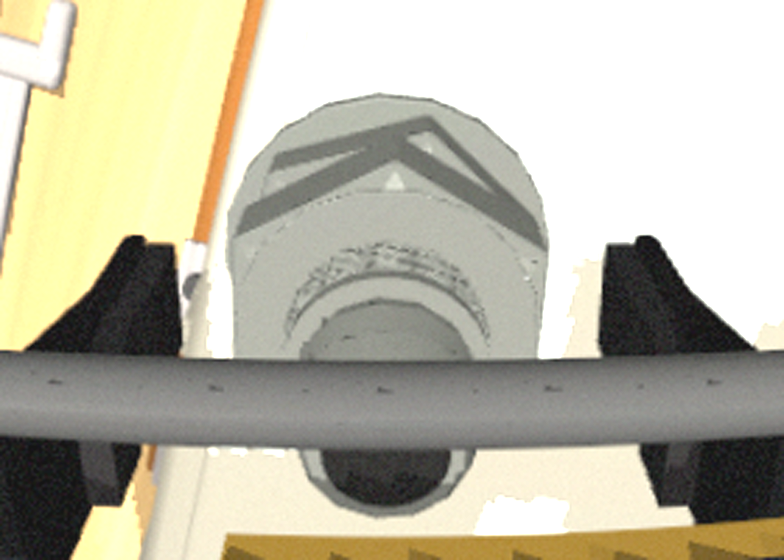

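The jaws are aligned, and the nut sits about 0.5 mm to the left. That matches the small side load earlier, so I'll recentre and grip.

>>> arm_command([
  [140,0,0,-0.5,0,0,0],
  [140,0,0,-0.5,0,0,0],
  [140,0,0,-0.5,0,0,0],
  [140,0,0,-0.5,0,0,0],
  [140,0,0,-0.5,0,0,0],
  [140,0,0,-0.5,0,0,0],
  [140,0,0,-0.5,0,0,0],
])

```text
time: 15.6
ee_pos: [0.4886, 0.0812, 0.1352]
eef_rot: [-0.111, 0.698, 0.111, 0.698]
ft_force: [0.6, 0.5, -0.1]
width: 0.0496
```

```bash
python3 -c "from st import *;st()"
```

```text
t 15.6 q [ 0.34   0.132 -0.635  1.836  0.084  1.2   -0.006] p [0.4886 0.0812 0.1352] jaw 18.04 F [ 0.58  0.52 -0.12] M [ 0.065 -0.226 -0.094] w 0.0496
to (.489,.0812,.171) in tool mm [-35.8  -0.1   0.3] [ 2.e-04  0.e+00 -1.e+00]
```

>>> arm_command([
  [140,0.02,0,0,0.1,0,0],
  [140,0.05,0,0,0.2,0,0],
])

```text
time: 15.8
ee_pos: [0.4886, 0.0812, 0.1352]
eef_rot: [-0.039, 0.706, 0.039, 0.706]
ft_force: [-0.0, 0.7, -0.8]
width: 0.0495
```

```bash
python3 -c "from st import *;st()"
```

```text
t 15.8 q [ 0.327  0.13  -0.62   1.837  0.081  1.199 -0.208] p [0.4886 0.0812 0.1352] jaw 6.37 F [-0.01  0.69 -0.75] M [ 0.037 -0.216  0.087] w 0.0495
to (.489,.0812,.171) in tool mm [-35.8  -0.    0.4] [ 2.e-04 -0.e+00 -1.e+00]
```

>>> arm_command([
  [140,0.02,0,0,0.1,0,0],
  [140,0.05,0,0,0.2,0,0],
])

```text
time: 16.0
ee_pos: [0.4886, 0.0812, 0.1351]
eef_rot: [0.031, 0.706, -0.031, 0.706]
ft_force: [0.8, -0.1, -0.1]
width: 0.0495
```

```bash
python3 -c "from st import *;st()"
```

```text
t 16.0 q [ 0.313  0.129 -0.606  1.838  0.079  1.199 -0.406] p [0.4886 0.0812 0.1351] jaw -5.09 F [ 0.79 -0.08 -0.11] M [ 0.003 -0.292  0.077] w 0.0495
to (.489,.0812,.171) in tool mm [-35.9   0.    0.4] [ 2.e-04 -1.e-04 -1.e+00]
```

Forces are now nearly zero and the alignment is good. I'll continue in small steps.

>>> arm_command([
  [140,0.02,0,0,0.1,0,0],
  [140,0.05,0,0,0.2,0,0],
])

```text
time: 16.2
ee_pos: [0.4887, 0.0812, 0.1351]
eef_rot: [0.102, 0.7, -0.102, 0.7]
ft_force: [0.5, 0.5, -0.8]
width: 0.0497
```

```bash
python3 -c "from st import *;st()"
```

```text
t 16.2 q [ 0.301  0.127 -0.592  1.838  0.076  1.198 -0.605] p [0.4887 0.0812 0.1351] jaw -16.55 F [ 0.51  0.52 -0.81] M [-0.011 -0.219  0.071] w 0.0497
to (.489,.0812,.171) in tool mm [-35.9   0.1   0.3] [ 3.e-04 -1.e-04 -1.e+00]
```

>>> arm_command([
  [140,0.02,0,0,0.1,0,0],
  [140,0.05,0,0,0.2,0,0],
])

```text
time: 16.4
ee_pos: [0.4887, 0.0811, 0.135]
eef_rot: [0.171, 0.686, -0.171, 0.686]
ft_force: [0.5, -0.4, -0.1]
width: 0.0496
```

```bash
python3 -c "from st import *;st()"
```

```text
t 16.4 q [ 0.288  0.126 -0.578  1.839  0.074  1.198 -0.803] p [0.4887 0.0811 0.135 ] jaw -28.02 F [ 0.48 -0.36 -0.14] M [-0.016 -0.184  0.112] w 0.0496
to (.489,.0812,.171) in tool mm [-36.    0.2   0.3] [ 3.e-04 -1.e-04 -1.e+00]
```

>>> arm_command([
  [140,0.02,0,0,0.1,0,0],
  [140,0.05,0,0,0.2,0,0],
])

```text
time: 16.6
ee_pos: [0.4886, 0.0811, 0.135]
eef_rot: [0.239, 0.665, -0.239, 0.666]
ft_force: [0.4, 0.5, 0.8]
width: 0.0494
```

```bash
python3 -c "from st import *;st()"
```

```text
t 16.6 q [ 0.275  0.124 -0.565  1.84   0.072  1.198 -1.001] p [0.4886 0.0811 0.135 ] jaw -39.48 F [0.4  0.47 0.76] M [-0.013 -0.11   0.077] w 0.0494
to (.489,.0812,.171) in tool mm [-36.    0.3   0.2] [ 2.e-04 -1.e-04 -1.e+00]
```

>>> arm_command([
  [140,0.02,0,0,0.1,0,0],
  [140,0.03,0,0,0.2,0,0],
])

```text
time: 16.8
ee_pos: [0.4886, 0.0812, 0.1349]
eef_rot: [0.304, 0.638, -0.304, 0.638]
ft_force: [0.2, -0.3, 0.3]
width: 0.0499
```

```bash
python3 -c "from st import *;st()"
```

```text
t 16.8 q [ 0.263  0.123 -0.552  1.84   0.069  1.197 -1.199] p [0.4886 0.0812 0.1349] jaw -50.93 F [ 0.24 -0.29  0.33] M [-0.029 -0.134  0.097] w 0.0499
to (.489,.0812,.171) in tool mm [-36.1   0.3   0.2] [ 2.e-04 -1.e-04 -1.e+00]
```

>>> arm_command([
  [140,0.01,0,0,0.1,0,0],
  [140,0.02,0,0,0.2,0,0],
])

```text
time: 17.0
ee_pos: [0.4886, 0.0811, 0.1349]
eef_rot: [0.366, 0.605, -0.366, 0.605]
ft_force: [0.5, 0.7, 0.1]
width: 0.0496
```

```bash
python3 -c "from st import *;st()"
```

```text
t 17.0 q [ 0.251  0.122 -0.539  1.841  0.067  1.197 -1.398] p [0.4886 0.0811 0.1349] jaw -62.37 F [0.46 0.67 0.07] M [-0.064 -0.149  0.385] w 0.0496
to (.489,.0812,.171) in tool mm [-36.1   0.3   0.1] [ 2.e-04 -3.e-04 -1.e+00]
```

>>> arm_command([
  [140,0.01,0,0,0.1,0,0],
  [140,0.02,0,0,0.2,0,0],
])

```text
time: 17.2
ee_pos: [0.4886, 0.0811, 0.1348]
eef_rot: [0.425, 0.565, -0.425, 0.566]
ft_force: [0.8, -0.7, -1.3]
width: 0.0498
```

```bash
python3 -c "from st import *;st()"
```

```text
t 17.2 q [ 0.239  0.12  -0.526  1.841  0.065  1.197 -1.596] p [0.4886 0.0811 0.1348] jaw -73.81 F [ 0.77 -0.66 -1.26] M [-0.099 -0.197  0.619] w 0.0498
to (.489,.0812,.171) in tool mm [-36.2   0.4   0. ] [ 2.e-04 -4.e-04 -1.e+00]
```

The nut has seated, with torque rising 0.385 → 0.62 N·m while turning. That is on target, so I'll stop, hold briefly to check, then release.

>>> arm_command([
  [140,0,0,0,0,0,0],
])

```text
time: 17.3
ee_pos: [0.4886, 0.0811, 0.1348]
eef_rot: [0.424, 0.566, -0.424, 0.566]
ft_force: [1.6, -0.7, -0.4]
width: 0.0497
```

```bash
python3 -c "from st import *;st()"
```

```text
t 17.3 q [ 0.239  0.12  -0.526  1.841  0.065  1.197 -1.594] p [0.4886 0.0811 0.1348] jaw -73.68 F [ 1.59 -0.72 -0.4 ] M [-0.085 -0.248  0.441] w 0.0497
to (.489,.0812,.171) in tool mm [-36.2   0.4   0. ] [ 2.e-04 -3.e-04 -1.e+00]
```

It eases to 0.44 when held still, as described. Now I'll release and lift straight up.

>>> arm_command([
  [0,0,0,0,0,0,0],
  [0,0,0,0,0,0,0],
  [0,0,0,0,0,0,0],
  [0,0,0,0,0,0,0],
  [0,-10,0,0,0,0,0],
  [0,-30,0,0,0,0,0],
  [0,-60,0,0,0,0,0],
  [0,-100,0,0,0,0,0],
  [0,-140,0,0,0,0,0],
  [0,-165,0,0,0,0,0],
])

```text
time: 18.3
ee_pos: [0.4891, 0.0815, 0.3038]
eef_rot: [0.424, 0.565, -0.423, 0.567]
ft_force: [-0.2, 0.4, -0.6]
width: 0.0869
```

>>> arm_command([
  [0,0,0,0,0,0,0],
  [0,0,0,0,0,0,0],
])

```text
time: 18.5
ee_pos: [0.4887, 0.0812, 0.3004]
eef_rot: [0.424, 0.566, -0.423, 0.566]
ft_force: [0.7, 0.5, -1.9]
width: 0.0872
```

Run:
```python
from st import *
s=st();
im=camera("wrist");cv2.imwrite("pics/wrist9.png",im[:,:,::-1])
u,v=proj("wrist",[[.4887,.0811,.19]],s)[0].astype(int);print(u,v)
x0,y0=u-75,v-60
im=cv2.imread("pics/wrist9.png")[y0:y0+120,x0:x0+150];im=cv2.convertScaleAbs(cv2.resize(im,None,fx=5,fy=5,interpolation=cv2.INTER_CUBIC),alpha=1.6)
# expected nut: initial flats 18.4, turned: jaw 138.72->-102.15, then 18.04->-73.7
m=R.from_quat(s["eef_rot"]).as_matrix()
a=np.radians(-73.7+30+60*np.arange(6));H=np.c_[.4887+.02887*np.cos(a),.0811+.02887*np.sin(a),np.full(6,.185)]
cv2.polylines(im,[((proj("wrist",H,s)-[x0,y0]+.5)*5-.5).astype(np.int32)],True,(0,0,255),1)
cv2.imwrite("pics/w9c.png",im)
im=camera("scene");cv2.imwrite("pics/scene9.png",im[:,:,::-1])
```

```text
t 18.5 q [ 0.251  0.035 -0.518  1.576  0.017  1.534 -1.552] p [0.4887 0.0812 0.3004] jaw -73.61 F [ 0.66  0.49 -1.86] M [ 0.042  0.009 -0.008] w 0.0872
to (.489,.0812,.171) in tool mm [1.294e+02 2.000e-01 1.000e-01] [ 0.0011  0.     -1.    ]
319 231
```

View pics/w9c.png

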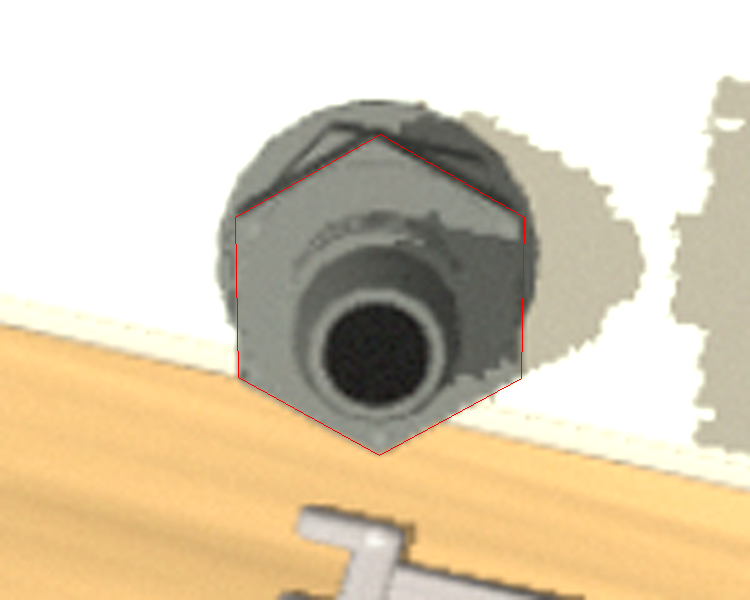

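View pics/scene9.png

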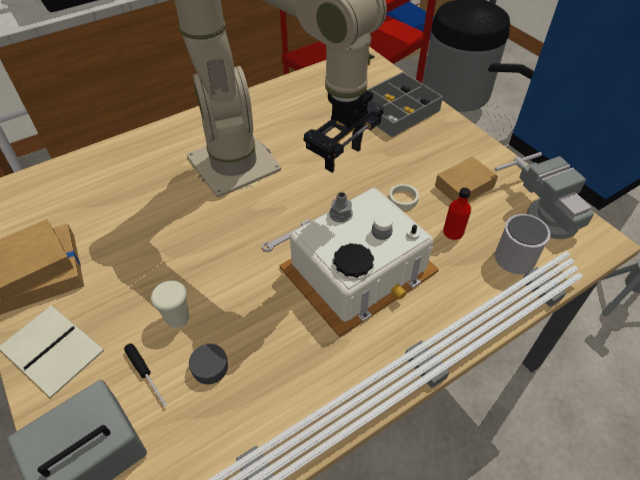

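The wrist view shows the nut at the expected angle (outline fits, corners about (380,135) and (237,380)), and the rest of the scene looks unmoved. Last, I'll check that the lower nut kept its angle.

Run:
```python
from h import *
s0=dict(np.load("w2.npz"));s1=read_state()
for s,u,v,y0 in((s0,425,102,173),(s0,275,137,173),(s1,335,125,171),(s1,490,160,171)):
    p=at("wrist",244+u/5,y0+v/5,.166,s)[:2]-[.4887,.0811];print(np.linalg.norm(p),np.degrees(np.arctan2(p[1],p[0]))%60)
```

```text
0.02894500342428127 35.51952540201461
0.028740644036070583 33.54070388587289
0.02775022690236323 32.64639666873936
0.028674223388824333 31.410733896470372
```

Run:
```python
from h import *
s0=dict(np.load("w2.npz"));s1=read_state()
out=[]
for f,s,y0 in(("pics/w2.png",s0,173),("pics/wrist9.png",s1,171)):
    im=cv2.imread(f)[y0+10:y0+60,284:360];im=cv2.convertScaleAbs(cv2.resize(im,None,fx=10,fy=10,interpolation=cv2.INTER_CUBIC)[:290],alpha=1.7)
    for th,c in((32,(0,0,255)),(34.5,(0,255,0))):
        a=np.radians(th+60*np.arange(6));H=np.c_[.4888+.02887*np.cos(a),.0812+.02887*np.sin(a),np.full(6,.166)]
        cv2.polylines(im,[((proj("wrist",H,s)-[284,y0+10]+.5)*10-.5).astype(np.int32)],True,c,1)
    out.append(im)
cv2.imwrite("pics/low.png",np.vstack(out))
```

```text
(no output)
```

View pics/low.png

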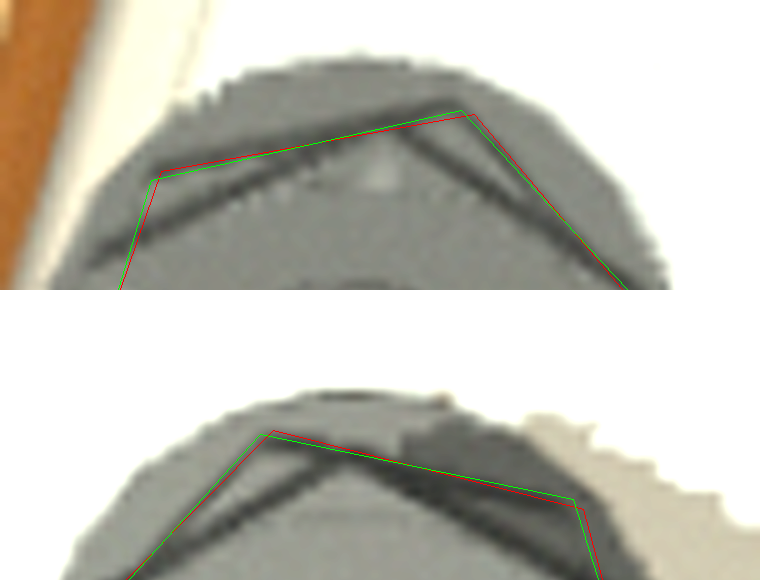

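The outline overlays agree to about 2° before and after with no consistent direction, so I see no sign that the lower nut turned. Handing in.

```bash
python3 -c "
from bench import *
print(close_job())"
```

```text
the job is handed in; nothing more can be done
None
```

I ran the upper nut down about 332°, regripping once, until it seated on the washer. I tightened it to a peak of about 0.62 N·m, then let go and lifted clear. The robot clock read about 18.6 s at hand-in.

- **Torque:** thread drag read about 0.1 N·m, then rose from 0.385 to 0.62 N·m over the last 0.2 rad. It eased to 0.44 N·m when held for one row, as the task describes. Single readings scatter by about ±0.04 N·m.
- **Forces:** wrist force stayed under 10 N in every reading I took.
- **Upper nut:** the last picture shows it at the angle where I left it.
- **Lower nut:** I found no turn beyond my reading error of about 2°. Corner readings suggested about -2.5° while edge slopes suggested the opposite sign, so a smaller turn can't be ruled out.
- **Other objects:** everything else looks unmoved in the scene view.

**Disagreement with the description:** the fingertips sat about 36 mm behind the reported TCP. I saw this in both camera views and confirmed it with a light touch (5 N) on the nut's top face. I set the grip height from that touch, which kept the tips above the washer and off the lower nut.

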